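Load the red reel on the ribbon winder

ROBOT

A 6-joint arm with a two-finger parallel gripper is mounted at the origin on the work surface. World frame = base frame: x ahead of the robot, y to its left, z up, the work surface at z = 0. Lengths are in m, angles in rad, forces in N, time in s.
With the tool pointing down it reaches from about 0.35 to 0.975 m from the base axis. Payload 4.9 kg.
Tool frame: the origin (TCP) lies midway between the tips of the shut fingers; the grasp point (between the pads) lies 19 mm behind it; z points along the fingers, x is the direction in which the jaws open and shut, and the axes are right-handed (so a half turn about z gives the same grasp; the last joint's range is limited). The gripper opens to 85 mm and grips with 20 to 120 N. Pads are 22 mm wide; open, the fingers measure 114 mm over their backs; the gripper's body (76 mm by 85 mm) begins 54 mm behind the grasp point. The pads swing forward as they close: fully open they stand 13 mm farther back than shut.
Start: joints at [-1.234, 0.053, 1.613, -0, 1.476, -0.119], TCP at [0.275, -0.561, 0.231] pointing down, gripper open.
Joint ranges: [-3.01, 3.01], [-1.01, 2.22], [0.06, 2.58], [-1.02, 4.17], [0.09, 2.62], [-3.14, 3.14]. Speed limits (rad/s): [2.57, 2.57, 3.14, 3.14, 3.14, 3.14].

INTERFACE

Orientations are given as a rotation vector (axis times angle).
In Python, from station import ctrl gives the robot as it stands.
- The arm moves only by the tool step_arm, never from a script. Its argument "increments" is text: rows parted by semicolons, each of 6 numbers parted by spaces: the shift along the tool's x, y, z as a fraction of full scale, then the turn, a rotation vector about the tool's x, y, z as a fraction of full scale. In form: x y z rx ry rz; .... A call has 1 to 12 rows; each row shifts and turns the commanded pose from where the row before left it, along the tool's axes as they then stand; what a row does not reach is not made up. Full scale, the value 1, is 0.025 m for a shift and 0.1 rad for a turn. A row lasts 1/12 s, in which the tool goes at most 41.7 mm and 7.16 degrees, less where a joint would pass 70% of its speed; a pose out of reach is approached as far as the arm can. A call with a number of a shift or a turn outside -1 to 1 is refused whole. A call with a gripper value outside its range is refused whole. "fingers" is the opening, from -1 (shut) to 1 (fully open), so that 0 is half open, set as the call begins (left out, the last holds). The fingers move at their own pace and stop on an object; "newtons" is the grip in N (left out, the last holds). Time passes only in rows, so rows that do not move let the fingers close. It gives the time, the measured TCP pose, the force and the opening at its end, in the units of the state.
- ctrl.get_obs(): the state, without advancing time (a new reading comes with each control period).
- ctrl.get_image(name): name is "side" or "top" or "wrist"; returns a dict with "pixels" (420x560x3 uint8, red, green, blue), "intrinsics" (3x3 intrinsics, pixels), "eye" and "orientation" of the camera in the world. Camera axes: x right, y down, z forward; pixel columns grow to the right and rows downward; lengths in m; the calibration is good to about 2 mm. The wrist camera is an equidistant fisheye: a pixel r from the principal point sees the ray r / f radians off the axis. A picture is of the moment at which its call begins. There is no depth.
- ctrl.finish_job(): hands the job in, once; it reports no verdict.
The state is a dict: "t": time; "q": joint angles; "dq": joint speeds; "effort": joint torques, N m; "tool_pos": TCP position; "tool_rot": TCP orientation; "contact_force": force on the tool from outside, world axes, zero at the start; "wrist_torque": the same for the moment, N m; "opening": finger opening in m.
Only numpy, scipy, OpenCV 4.12 (cv2) and the standard library are available. Lean on these libraries where they do the work, as an engineer would, in place of code of your own. Each camera call takes 0.05 s, during which the arm holds its last target.

TASK

Take the empty red reel and put it on the winder, over its upright spindle with the flange at the bottom, lowering it gently all the way onto the black platter before letting go. Leave it standing upright there by itself, and leave the blue and green reels standing where they are.

Things in the scene. Friction and masses are not known exactly. Their poses are not given: they have to be found in the camera images.
- reel_red: Empty red plastic reel, the one to load; 60 to 130 g. It stands upright on the counter: a plain round barrel 44 mm in outside diameter and 80 mm tall with a single round flange, 72 mm in diameter and 6 mm thick, at its foot. A straight open bore 36 mm in diameter runs through it from end to end. Origin on the axis at the underside of the flange; z up along the axis.
- reel_blue: Empty blue plastic reel of the same shape and size, standing upright on the counter; not to be used. Origin and axes as on the red reel.
- reel_green: Empty green plastic reel of the same shape and size, standing upright on the counter; not to be used. Origin and axes as on the red reel.
- winder_seat (a point): The seat on the winder, which is fixed to the counter: the point on the spindle's axis at the top face of the black platter, 38 mm above the counter; z up. The platter is a round disc 90 mm in diameter that does not turn; the upright steel spindle, 14 mm in diameter, rises 72 mm above the platter, the top 12 mm tapering to a blunt tip. The grey housing below the platter is 150 x 110 mm and 30 mm high.
Mind the look-alikes: they are no part of the job. Of the things shaped like the reel_red, the red one is meant. Of the things like the part that bears winder_seat, leave any that is orange; of the rest the smaller one is meant.

How it is judged:
At the end, for the whole second after the job is handed in: The red reel rests on the winder, spindle through its bore: origin within 15 mm of the spindle's axis and 5 mm of the platter's top face in height, upright (flange down) within 10 degrees, still. Blue and green reels upright within 10 degrees, each within 30 mm of its start (horizontal distance between reel_red and winder_seat below 0.015 m and z of reel_red in the frame of winder_seat between -0.005 and 0.005 m and angle between each of reel_red, reel_blue, reel_green's own z axis and vertical below 0.17 rad and linear speed of reel_red below 0.02 m/s and distance of each of reel_blue, reel_green from where it was at the start of the episode below 0.03 m); the robot touches nothing.
It fails at once if the red reel is dropped: it falls freely faster than 0.6 m/s (a fall of about 18 mm) with no finger touching it (contact force between the fingers and reel_red below 0.05 N and linear speed of reel_red above 0.6 m/s).
It fails at once if the blue or the green reel is shifted by more than 30 mm or knocked over (distance of any of reel_blue, reel_green from where it was at the start of the episode above 0.03 m or angle between any of reel_blue, reel_green's own z axis and vertical above 0.6 rad).
It also fails if it takes over 42 s, if anything falls off the work surface, if the arm or the gripper's body presses on something with over 40 N, if the wrist force passes 120 N, or if a joint passes its speed limit or range.

## Working session

There is one attempt and no reset: what is moved stays moved. The work goes in short steps, Python scripts to look and compute and a tool call to move; the robot and the scene stay as the last step left them, time stands still between calls to the robot, and variables do not carry over. Pictures are saved under pics/ and viewed, and the job is handed in when it is done.

Besides the shell and the picture viewer there is one more tool, called after ">>>" as name(argument=value, ...) on one line, values as JSON. step_arm: Moves the arm, as the interface text tells. Shift numbers are shares of 0.025 m and turn numbers shares of 0.1 rad, none past 1 either way. Its arguments: {"type":"object","properties":{"increments":{"type":"string"},"fingers":{"type":"number"},"newtons":{"type":"number"}},"required":["increments"]}

```bash
mkdir -p pics; ls
cat > h.py <<'E'
import numpy as np, cv2
from station import ctrl
def snap(name,fn):
    d=ctrl.get_image(name); cv2.imwrite('pics/'+fn,cv2.cvtColor(np.asarray(d['pixels']),cv2.COLOR_RGB2BGR))
    np.savez('pics/'+fn+'.npz',**{k:np.asarray(v) for k,v in d.items()}); return d
E
python3 - <<'E'
from h import *
for n in ['top','side','wrist']:
    d=snap(n,n+'0.png'); print(n,d['intrinsics'],d['eye'],d['orientation'])
print(ctrl.get_obs())
E
```

```text
pics
top [[494.48072982   0.         274.72594766]
 [  0.         494.48072982 213.85140577]
 [  0.           0.           1.        ]] [ 0.31747954 -0.11877531  1.40113441] [-2.12345622  2.18387609 -0.08667798]
side [[448.54927832   0.         273.41263382]
 [  0.         448.54927832 222.29538594]
 [  0.           0.           1.        ]] [0.30788892 0.6974063  0.83041515] [-0.23333886  2.80982039 -1.19441751]
wrist [[325.1922621    0.         282.45808214]
 [  0.         325.1922621  215.7673111 ]
 [  0.           0.           1.        ]] [ 0.34609575 -0.52616978  0.37275476] [ 2.43141671 -1.51492472 -0.24453616]
{'t': 0.15, 'q': array([-1.23400281e+00,  5.32302972e-02,  1.61396305e+00, -2.39792599e-05,
        1.47599257e+00, -1.18987031e-01]), 'dq': array([ 0.00163415, -0.00079517, -0.00466131, -0.00073201, -0.0009373 ,
       -0.00039165]), 'effort': array([ 5.42921339e-05, -3.94242132e+01, -3.70721805e+01, -1.03575057e-04,
        4.61637988e-03,  1.15893693e-05]), 'tool_pos': array([ 0.2749445 , -0.56074313,  0.23033917]), 'tool_rot': array([-2.66505165e+00,  1.66161088e+00,  1.97439420e-03]), 'contact_force': array([ 0.25131062,  0.00534349, -0.95823177]), 'wrist_torque': array([ 0.05417048, -0.02684411,  0.00179394]), 'opening': 0.08508443801693452}
```

View pics/top0.png

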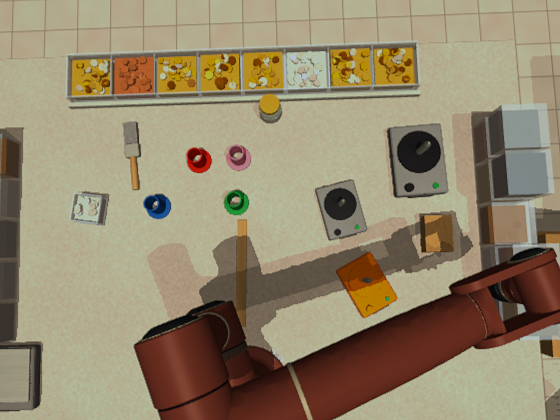

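View pics/side0.png

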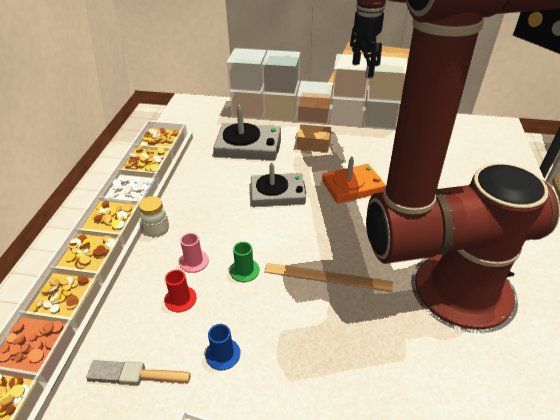

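View pics/wrist0.png

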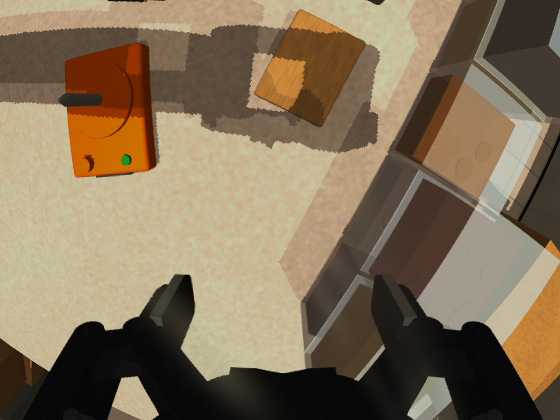

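Reel candidates in the top view are red (198,160), pink (238,157), blue (157,206) and green (236,202), so red it is. Winder candidates are the large grey (418,158), small grey (341,207) and orange (366,283), and the smaller grey one fits the description. I'll check both choices in a close crop.

```bash
cat >> h.py <<'E'
from scipy.spatial.transform import Rotation as Rn
def load(fn):
    return dict(np.load('pics/'+fn+'.npz'))
def proj(d,P):
    R=Rn.from_rotvec(d['orientation']).as_matrix(); p=(np.atleast_2d(P)-d['eye'])@R
    u=p@d['intrinsics'].T; return u[:,:2]/u[:,2:]
def back(d,uv,z):
    R=Rn.from_rotvec(d['orientation']).as_matrix()
    r=R@np.linalg.solve(d['intrinsics'],[uv[0],uv[1],1]); s=(z-d['eye'][2])/r[2]; return d['eye']+s*r
def circ(c,r,z,n=60):
    a=np.linspace(0,2*np.pi,n,endpoint=False); return np.c_[c[0]+r*np.cos(a),c[1]+r*np.sin(a),np.full(n,z)]
def silh(d,c,S=8,shape=(420,560)):
    # reel silhouette, subpixel
    m=np.zeros(shape,np.uint8)
    for r,z0,z1 in((.036,0,.006),(.022,0,.08)):
        p=proj(d,np.r_[circ(c,r,z0),circ(c,r,z1)]).astype(np.float32)
        h=cv2.convexHull(p)
        cv2.fillPoly(m,[np.round(h*256).astype(np.int32)],255,cv2.LINE_AA,8)
    return m/255.
E
python3 - <<'E'
from h import *
from scipy.optimize import minimize
T=load('top0.png');S=load('side0.png')
for nm,uv in dict(red=(198,160),blue=(157,206),green=(236,202),pink=(238,157)).items():
    print(nm,back(T,uv,.0))
a=cv2.imread('pics/top0.png');b=cv2.imread('pics/side0.png')
A=cv2.resize(a[130:250,140:380],None,fx=3.3,fy=3.3,interpolation=cv2.INTER_CUBIC)
cv2.imwrite('pics/cropT.png',A[:,:800])
B=cv2.resize(b[145:380,150:320],None,fx=2.5,fy=2.5,interpolation=cv2.INTER_CUBIC)
cv2.imwrite('pics/cropS.png',B)
for nm,hue in dict(red=0,blue=110,green=65).items():
    ms=[]
    x0=None
    for d in (T,S):
        hsv=cv2.cvtColor(d['pixels'],cv2.COLOR_RGB2HSV).astype(int)
        dh=np.abs((hsv[...,0]-hue+90)%180-90)
        m=((dh<12)&(hsv[...,1]>170)&(hsv[...,2]>40)).astype(np.uint8)
        if d is T: m[:140]=0; m[225:]=0; m[:,:130]=0;m[:,260:]=0
        else: m[:235]=0;m[370:]=0;m[:,:155]=0;m[:,265:]=0
        n,l,st,ce=cv2.connectedComponentsWithStats(m); k=1+np.argmax(st[1:,4]); ms.append((l==k)*1.); 
        print(nm,st[k],ce[k])
        mm=cv2.findContours((l==k).astype(np.uint8),cv2.RETR_EXTERNAL,cv2.CHAIN_APPROX_NONE)[0]
        f=np.zeros((420,560),np.uint8); cv2.drawContours(f,mm,-1,1,-1); ms[-1]=f*1.
        if d is T: x0=back(T,ce[k],.02)[:2]
    for w in((1,0),(0,1),(1,1)):
        f=lambda c:sum(wi*np.abs(silh(d,c)-m).sum() for wi,d,m in zip(w,(T,S),ms))
        r=minimize(f,x0,method='Nelder-Mead',options=dict(initial_simplex=[x0,x0+[.01,0],x0+[0,.01]],xatol=1e-4))
        print(nm,w,r.x,r.fun,[m.sum() for m in ms])
E
```

```text
red [0.63180452 0.13450439 0.        ]
blue [0.50107829 0.25422869 0.        ]
green [0.50578957 0.02640832 0.        ]
pink [0.636839   0.01822082 0.        ]
red [187 148  24  25 454] [198.29515419 159.93832599]
red [165 270  31  42 945] [178.45396825 291.92698413]
red (1, 0) [0.62803424 0.13106014] 93.8078431372549 [np.float64(488.0), np.float64(945.0)]
red (0, 1) [0.63301318 0.12697086] 156.67450980392158 [np.float64(488.0), np.float64(945.0)]
red (1, 1) [0.63141442 0.12957998] 257.7803921568627 [np.float64(488.0), np.float64(945.0)]
blue [144 195  27  24 426] [157.53051643 205.93661972]
blue [ 206  324   34   46 1124] [221.25978648 348.00978648]
blue (1, 0) [0.50071505 0.25202985] 121.81176470588235 [np.float64(475.0), np.float64(1125.0)]
blue (0, 1) [0.50336582 0.24795342] 201.7607843137255 [np.float64(475.0), np.float64(1125.0)]
blue (1, 1) [0.50166753 0.24761959] 332.78823529411767 [np.float64(475.0), np.float64(1125.0)]
green [225 191  24  24 349] [236.5243553  202.83381089]
green [236 256  12  18  75] [242.01333333 264.62666667]
green (1, 0) [0.50317327 0.02776756] 111.91372549019607 [np.float64(440.0), np.float64(94.0)]
green (0, 1) [ 0.51144336 -0.0082612 ] 841.3294117647058 [np.float64(440.0), np.float64(94.0)]
green (1, 1) [0.50523287 0.02338167] 992.0431372549019 [np.float64(440.0), np.float64(94.0)]
```

View pics/cropT.png

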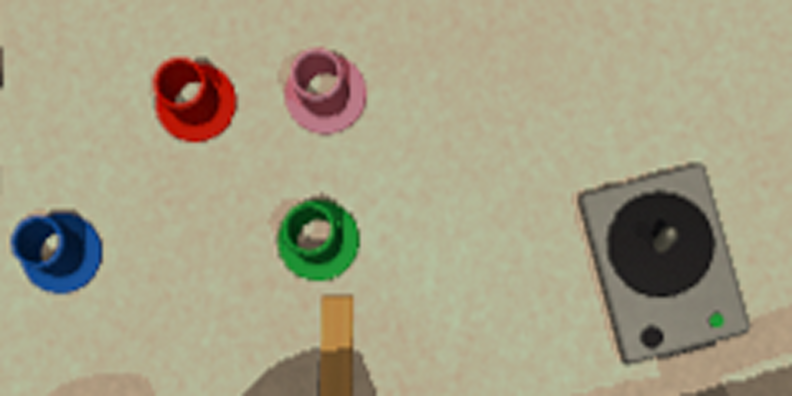

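View pics/cropS.png

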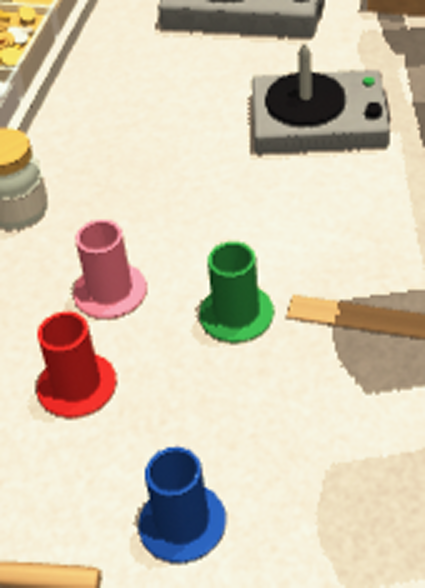

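The crops confirm the choice. The saturated red reel is at crop (196,99), with pink beside it at (324,95). The small grey winder has its platter at crop (661,244), about top px (340,204). Next I'll measure the winder and work out the move.

Run:
```python
from h import *
T=load('top0.png');S=load('side0.png')
from scipy.optimize import minimize
for d,(x0,x1,y0,y1) in((T,(315,368,178,232)),(S,(253,292,170,200))):
    g=cv2.cvtColor(d['pixels'],cv2.COLOR_RGB2GRAY); m=np.zeros_like(g); m[y0:y1,x0:x1]=(g[y0:y1,x0:x1]<60)
    n,l,st,ce=cv2.connectedComponentsWithStats(m); k=1+np.argmax(st[1:,4]); print(st[k],ce[k])
    c=cv2.findContours((l==k).astype(np.uint8),cv2.RETR_EXTERNAL,cv2.CHAIN_APPROX_NONE)[0][0]
    hull=cv2.convexHull(c); M=np.zeros((420,560),np.uint8); cv2.fillPoly(M,[hull],1)
    def f(c):
        s=np.zeros((420,560),np.uint8); cv2.fillPoly(s,[np.round(cv2.convexHull(np.r_[proj(d,circ(c,.045,.038)),proj(d,circ(c,.045,.030))].astype(np.float32))*256).astype(np.int32)],255,cv2.LINE_AA,8)
        return np.abs(s/255.-M).sum()
    i=back(d,ce[k],.038)[:2]
    r=minimize(f,i,method='Nelder-Mead',options=dict(initial_simplex=[i,i+[.01,0],i+[0,.01]],xatol=1e-4)); print(r.x,r.fun,M.sum(),i)
    print('tip px for fit',proj(d,[[*r.x,.11]]), 'large?')
o=ctrl.get_obs(); R=Rn.from_rotvec(o['tool_rot']).as_matrix(); print(R.round(3),o['tool_pos'])
print('dtool',R.T@(np.array([.630,.130,.23])-o['tool_pos'])/.025)
```

```text
[324 188  33  32 773] [339.6377749  203.70116429]
[ 0.48742157 -0.26516344] 77.49803921568628 820 [ 0.48723518 -0.26507111]
tip px for fit [[342.48299332 200.15384125]] large?
[256 174  32  21 484] [271.65702479 184.87603306]
[ 0.49101591 -0.26720782] 83.08235294117648 549 [ 0.48968778 -0.26068438]
tip px for fit [[271.15613847 162.47997623]] large?
[[ 0.44  -0.898 -0.001]
 [-0.898 -0.44   0.001]
 [-0.002 -0.    -1.   ]] [ 0.2749445  -0.56074313  0.23033917]
dtool [-18.55781871 -24.91405411   0.04709936]
```

>>> step_arm(increments="-0.7 -0.95 0 0 0 0;-0.7 -0.95 0 0 0 0;-0.7 -0.95 0 0 0 0;-0.7 -0.95 0 0 0 0;-0.7 -0.95 0 0 0 0;-0.7 -0.95 0 0 0 0;-0.7 -0.95 0 0 0 0;-0.7 -0.95 0 0 0 0;-0.7 -0.95 0 0 0 0;-0.7 -0.95 0 0 0 0;-0.7 -0.95 0 0 0 0;-0.7 -0.95 0 0 0 0", fingers=1, newtons=30)

```text
t: 1.15
tool_pos: [0.4388, -0.2457, 0.231]
tool_rot: [-2.666, 1.662, 0.0]
contact_force: [-0.2, -0.5, -0.5]
opening: 0.0851
```

>>> step_arm(increments="-0.7 -0.95 0 0 0 0;-0.7 -0.95 0 0 0 0;-0.7 -0.95 0 0 0 0;-0.7 -0.95 0 0 0 0;-0.7 -0.95 0 0 0 0;-0.7 -0.95 0 0 0 0;-0.7 -0.95 0 0 0 0;-0.7 -0.95 0 0 0 0;-0.7 -0.95 0 0 0 0;-0.7 -0.95 0 0 0 0;0 0 0 0 0 0")

```text
t: 2.07
tool_pos: [0.5759, 0.0184, 0.2308]
tool_rot: [-2.668, 1.655, 0.002]
contact_force: [0.2, -1.0, -0.3]
opening: 0.0857
```

>>> step_arm(increments="0 0 0 0 0 -1;0 0 0 0 0 -1;0 0 0 0 0 -1;0 0 0 0 0 -1;0 0 0 0 0 -1;0 0 0 0 0 -1;0 0 0 0 0 -1;0 0 0 0 0 -1;0 0 0 0 0 -1;0 0 0 0 0 -1;0 0 0 0 0 -1;0 0 0 0 0 0")

```text
t: 3.07
tool_pos: [0.5744, 0.0139, 0.2309]
tool_rot: [3.141, -0.022, -0.001]
contact_force: [0.2, 0.0, 0.2]
opening: 0.0854
```

Run:
```python
from h import *
d=snap('wrist','w1.png')
o=ctrl.get_obs(); R=Rn.from_rotvec(o['tool_rot']).as_matrix(); print(o['t'],R.round(3),o['tool_pos'],o['q'])
print('dtool',R.T@(np.array([.630,.130,.23])-o['tool_pos'])/.025)
```

```text
3.1167 [[ 1.    -0.017 -0.001]
 [-0.017 -1.    -0.   ]
 [-0.001  0.    -1.   ]] [0.57442216 0.01402781 0.23095196] [-1.04981600e-01 -6.59845777e-02  1.73161090e+00 -2.02572688e-04
  1.47665670e+00 -8.74878069e-02]
dtool [ 2.14174118 -4.67703067  0.03591014]
```

View pics/w1.png

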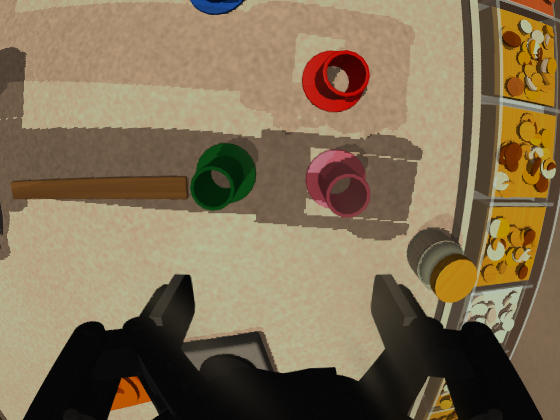

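The wrist view shows the red reel at (337,80), pink at (338,183) and green at (222,177), with the jaws along world x. I'll refine the red reel with a fisheye silhouette fit.

```bash
cat >> h.py <<'E'
def projw(d,P):
    R=Rn.from_rotvec(d['orientation']).as_matrix(); p=(np.atleast_2d(P)-d['eye'])@R
    rho=np.hypot(p[:,0],p[:,1]); th=np.arctan2(rho,p[:,2]); K=d['intrinsics']
    return np.c_[K[0,2]+K[0,0]*th*p[:,0]/rho, K[1,2]+K[1,1]*th*p[:,1]/rho]
def backw(d,uv,z):
    K=d['intrinsics'];v=np.array([(uv[0]-K[0,2])/K[0,0],(uv[1]-K[1,2])/K[1,1]]);th=np.hypot(*v)
    r=Rn.from_rotvec(d['orientation']).as_matrix()@np.r_[v/th*np.sin(th),np.cos(th)]
    return d['eye']+r*(z-d['eye'][2])/r[2]
def silw(d,c,pf,parts=((.036,0,.006),(.022,0,.08))):
    m=np.zeros((420,560),np.uint8)
    for r,z0,z1 in parts:
        h=cv2.convexHull(pf(d,np.r_[circ(c,r,z0),circ(c,r,z1)]).astype(np.float32))
        cv2.fillPoly(m,[np.round(h*256).astype(np.int32)],255,cv2.LINE_AA,8)
    return m/255.
E
python3 - <<'E'
from h import *
from scipy.optimize import minimize
d=load('w1.png')
for nm,hue,(x0,x1,y0,y1) in (('red',0,(295,380,40,120)),('green',65,(180,265,135,220)),('pink',172,(295,380,140,225))):
    hsv=cv2.cvtColor(d['pixels'],cv2.COLOR_RGB2HSV).astype(int)
    dh=np.abs((hsv[...,0]-hue+90)%180-90)
    m=np.zeros((420,560),np.uint8); m[y0:y1,x0:x1]=((dh<12)&(hsv[...,1]>(90 if nm=='pink' else 150)))[y0:y1,x0:x1]
    n,l,st,ce=cv2.connectedComponentsWithStats(m); k=1+np.argmax(st[1:,4])
    c=cv2.findContours((l==k).astype(np.uint8),cv2.RETR_EXTERNAL,cv2.CHAIN_APPROX_NONE)[0][0]
    M=np.zeros((420,560),np.uint8); cv2.drawContours(M,[c],-1,1,-1)
    f=lambda c:np.abs(silw(d,c,projw)-M).sum()
    i=backw(d,ce[k],.02)[:2]
    r=minimize(f,i,method='Nelder-Mead',options=dict(initial_simplex=[i,i+[.01,0],i+[0,.01]],xatol=1e-4)); print(nm,st[k],r.x,r.fun,M.sum())
E
```

```text
red [ 302   50   68   62 2885] [0.63160565 0.13078934] 229.85098039215688 3298
green [ 190  144   66   66 2976] [0.50755046 0.02534295] 332.34509803921566 3219
pink [ 306  149   65   68 3083] [0.63528817 0.01706493] 257.93333333333334 3293
```

>>> step_arm(increments="0.44 -0.94 0 0 0 0;0.44 -0.94 0 0 0 0;0.44 -0.94 0 0 0 0;0.44 -0.94 0 0 0 0;0.44 -0.94 0 0 0 0;0 0 0 0 0 0;0 0 1 0 0 0;0 0 1 0 0 0;0 0 0.8 0 0 0;0 0 0 0 0 0;0 0 0 0 0 0")

```text
t: 4.03
tool_pos: [0.6304, 0.1305, 0.1598]
tool_rot: [3.141, -0.026, -0.006]
contact_force: [-0.0, 0.1, 0.6]
opening: 0.0852
```

Run:
```python
from h import *
from scipy.optimize import minimize
d=snap('wrist','w2.png')
o=ctrl.get_obs(); R=Rn.from_rotvec(o['tool_rot']).as_matrix(); print(o['t'],R.round(3),o['tool_pos'])
print('dtool',R.T@(np.array([.631,.130,.03])-o['tool_pos'])/.025)
```

```text
4.0833 [[ 1.    -0.017  0.   ]
 [-0.017 -1.    -0.   ]
 [ 0.     0.    -1.   ]] [0.63160857 0.13065175 0.16181992]
dtool [-0.02401302  0.02570106  5.27280013]
```

View pics/w2.png

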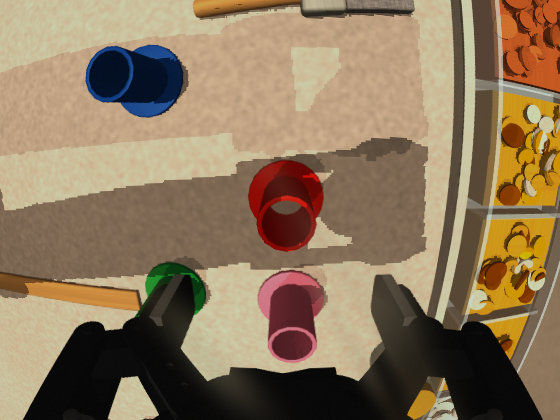

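The red reel's top rim is at (286,223), with the jaws symmetric about column 283. I'll refit it from this nearer view.

Run:
```python
from h import *
from scipy.optimize import minimize
d=load('w2.png')
hsv=cv2.cvtColor(d['pixels'],cv2.COLOR_RGB2HSV).astype(int)
dh=np.abs((hsv[...,0]+90)%180-90)
m=np.zeros((420,560),np.uint8); s=np.s_[150:258,235:340]; m[s]=((dh<8)&(hsv[...,1]>190))[s]
n,l,st,ce=cv2.connectedComponentsWithStats(m); k=1+np.argmax(st[1:,4])
c=cv2.findContours((l==k).astype(np.uint8),cv2.RETR_EXTERNAL,cv2.CHAIN_APPROX_NONE)[0][0]
M=np.zeros((420,560),np.uint8); cv2.drawContours(M,[c],-1,1,-1)
f=lambda c:np.abs(silw(d,c,projw)-M).sum()
i=backw(d,ce[k],.02)[:2]
r=minimize(f,i,method='Nelder-Mead',options=dict(initial_simplex=[i,i+[.01,0],i+[0,.01]],xatol=1e-4)); print(st[k],r.x,r.fun,M.sum())
```

```text
[ 248  161   75   90 4590] [0.63155138 0.13097966] 417.0156862745098 5179
```

Consistent at (0.6315, 0.131), so I'll descend about 5.27 units, then close gently.

>>> step_arm(increments="0 0 0.8 0 0 0;0 0 0.8 0 0 0;0 0 0.8 0 0 0;0 0 0.8 0 0 0;0 0 0.8 0 0 0;0 0 0.6 0 0 0;0 0 0.4 0 0 0;0 0 0.3 0 0 0;0 0 0 0 0 0;0 0 0 0 0 0")

```text
t: 4.92
tool_pos: [0.6321, 0.1312, 0.0295]
tool_rot: [-3.141, 0.024, -0.002]
contact_force: [-0.5, -0.4, 0.0]
opening: 0.0856
```

>>> step_arm(increments="0 0 0 0 0 0;0 0 0 0 0 0;0 0 0 0 0 0;0 0 0 0 0 0;0 0 0 0 0 0;0 0 0 0 0 0;0 0 0 0 0 0;0 0 0 0 0 0;0 0 0 0 0 0;0 0 0 0 0 0;0 0 0 0 0 0;0 0 0 0 0 0", fingers=-1, newtons=30)

```text
t: 5.92
tool_pos: [0.6323, 0.1313, 0.0298]
tool_rot: [-3.141, 0.024, -0.002]
contact_force: [-0.1, 0.6, 6.2]
opening: 0.0423
```

Run:
```python
from h import *
d=snap('side','s3.png'); d=snap('wrist','w3.png')
a=cv2.imread('pics/s3.png');cv2.imwrite('pics/s3c.png',cv2.resize(a[150:370,100:320],None,fx=2.5,fy=2.5))
print(ctrl.get_obs())
```

```text
{'t': 6.0167, 'q': array([8.95511301e-02, 2.94186661e-01, 1.69794083e+00, 1.08010823e-04,
       1.14797836e+00, 1.04496596e-01]), 'dq': array([ 1.36610721e-03, -7.19460501e-04,  3.17080949e-04,  1.80241414e-03,
        1.91774601e-06, -1.17238939e-03]), 'effort': array([-1.77240358e-01, -4.14316177e+01, -2.93627465e+01, -6.42034714e-02,
       -1.81280100e-01, -4.54506997e-03]), 'tool_pos': array([0.63226891, 0.1312984 , 0.02981666]), 'tool_rot': array([-3.14126148e+00,  2.35437452e-02, -2.30931367e-03]), 'contact_force': array([-1.19700019,  1.0043128 ,  5.75995077]), 'wrist_torque': array([ 0.0051284 ,  0.15250922, -0.02276302]), 'opening': 0.042109564931102836}
```

View pics/s3c.png

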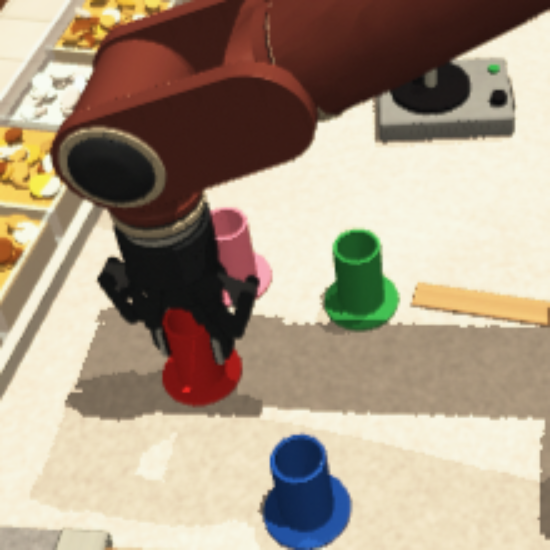

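The fingers hold the red barrel at 42 mm, and the reel looks upright at about (200,360) in the crop. Lifting.

>>> step_arm(increments="0 0 0 0 0 0;0 0 -0.3 0 0 0;0 0 -0.5 0 0 0;0 0 -0.7 0 0 0;0 0 -0.8 0 0 0;0 0 -0.8 0 0 0;0 0 -0.8 0 0 0;0 0 -0.8 0 0 0;0 0 -0.8 0 0 0;0 0 -0.8 0 0 0;0 0 -0.5 0 0 0;0 0 0 0 0 0", newtons=45)

```text
t: 7.02
tool_pos: [0.6333, 0.1313, 0.2033]
tool_rot: [-3.141, 0.024, -0.01]
contact_force: [0.5, -1.0, -0.3]
opening: 0.0421
```

Run:
```python
from h import *
d=snap('side','s4.png')
a=cv2.imread('pics/s4.png');cv2.imwrite('pics/s4c.png',cv2.resize(a[150:370,100:320],None,fx=2.5,fy=2.5))
d=snap('wrist','w4.png')
o=ctrl.get_obs(); R=Rn.from_rotvec(o['tool_rot']).as_matrix();print(o['t'],o['tool_pos'],o['opening'],o['contact_force'])
print('dtool',R.T@(np.array([.489,-.266,o['tool_pos'][2]])-o['tool_pos'])/.025)
```

```text
7.1167 [0.63145364 0.13116089 0.19886504] 0.04221513972589698 [ 0.42771613  0.73914748 -1.35027331]
dtool [-5.45951402e+00  1.59700156e+01 -1.46621288e-03]
```

View pics/s4c.png

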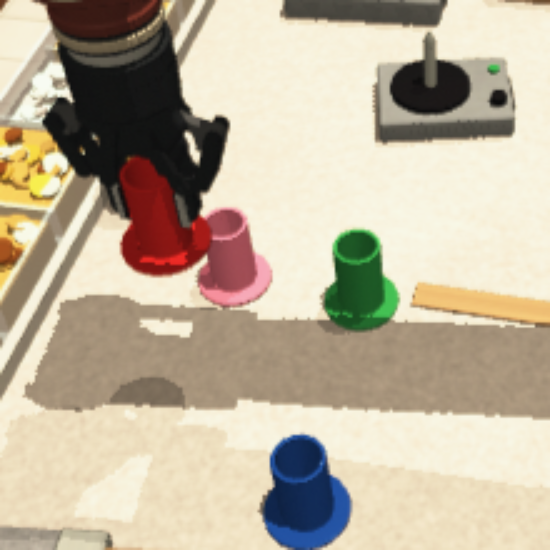

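View pics/w4.png

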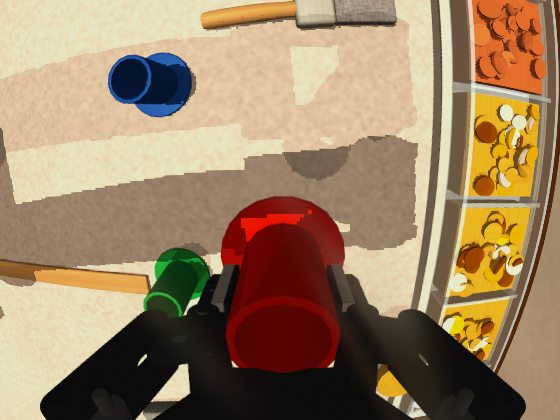

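The reel is lifted, hanging below the fingers. I'll check its tilt in the hand by overlaying the nominal upright model on the wrist view.

```bash
cat >> h.py <<'E'
def overlay(fn,out,c,zb,tilts=((0,0),),pf=None):
    d=load(fn); im=cv2.imread('pics/'+fn); pf=pf or projw
    cols=[(255,255,0),(0,255,0),(255,0,255)]
    for (tx,ty),col in zip(tilts,cols):
        Rt=Rn.from_rotvec([tx,ty,0]).as_matrix()
        for r,z in((.036,0),(.036,.006),(.022,.006),(.022,.08)):
            P=circ((0,0),r,z); piv=np.array([0,0,.045]); P=(P-piv)@Rt.T+piv+np.array([c[0],c[1],zb])
            cv2.polylines(im,[np.round(pf(d,P)*16).astype(np.int32)],True,col,1,cv2.LINE_AA,4)
    cv2.imwrite('pics/'+out,im)
E
python3 - <<'E'
from h import *
o=ctrl.get_obs();p=o['tool_pos']
overlay('w4.png','ov4.png',p[:2],p[2]-.0298,((0,0),))
S=load('s4.png'); overlay('s4.png','ov4s.png',p[:2],p[2]-.0298,((0,0),),proj)
a=cv2.imread('pics/ov4s.png')[190:280,120:220];b=cv2.imread('pics/ov4.png')[170:400,190:380]
cv2.imwrite('pics/ov4s.png',np.hstack([cv2.resize(a,(440,400)),cv2.resize(b,(330,400))]))
E
```

```text
(no output)
```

View pics/ov4s.png

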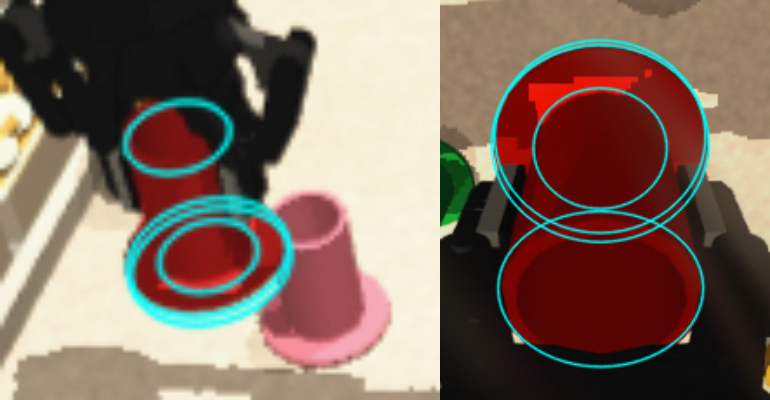

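The model fits: upright, within about 2 mm. Now I'll carry it to above the small grey winder.

>>> step_arm(increments="-0.15 0.44 0 0 0 0;-0.3 0.88 0 0 0 0;-0.3 0.88 0 0 0 0;-0.3 0.88 0 0 0 0;-0.3 0.88 0 0 0 0;-0.3 0.88 0 0 0 0;-0.3 0.88 0 0 0 0;-0.3 0.88 0 0 0 0;-0.3 0.88 0 0 0 0;-0.3 0.88 0 0 0 0;-0.3 0.88 0 0 0 0;-0.3 0.88 0 0 0 0")

```text
t: 8.12
tool_pos: [0.5395, -0.1217, 0.1965]
tool_rot: [-3.141, 0.024, 0.006]
contact_force: [-0.3, 0.2, -1.0]
opening: 0.0421
```

>>> step_arm(increments="-0.3 0.88 0 0 0 0;-0.3 0.88 0 0 0 0;-0.3 0.88 0 0 0 0;-0.3 0.88 0 0 0 0;-0.3 0.88 0 0 0 0;-0.3 0.88 0 0 0 0;-0.2 0.5 0 0 0 0;0 0 0 0 0 0;0 0 0 0 0 0;0 0 0 0 0 0")

```text
t: 8.95
tool_pos: [0.4891, -0.2635, 0.198]
tool_rot: [-3.14, 0.023, 0.002]
contact_force: [0.3, -0.5, -1.0]
opening: 0.0419
```

Run:
```python
from h import *
for n in('side','top','wrist'): snap(n,n+'5.png')
o=ctrl.get_obs(); R=Rn.from_rotvec(o['tool_rot']).as_matrix();print(o['t'],o['tool_pos'],o['opening'],o['contact_force'],o['tool_rot'])
print('dtool',R.T@(np.array([.489,-.266,.07])-o['tool_pos'])/.025)
a=cv2.imread('pics/side5.png')[80:220,200:360];b=cv2.imread('pics/wrist5.png')
cv2.imwrite('pics/c5.png',np.hstack([cv2.resize(a,None,fx=2.5,fy=2.5),cv2.resize(b,(400,350))]))
```

```text
9.1 [ 0.48960559 -0.26329202  0.19861136] 0.04233936415674955 [ 0.86667723  0.42549039 -1.50528822] [-3.14113002e+00  2.13532871e-02  3.17617972e-04]
dtool [-0.02169465  0.11063776  5.14441615]
```

View pics/c5.png

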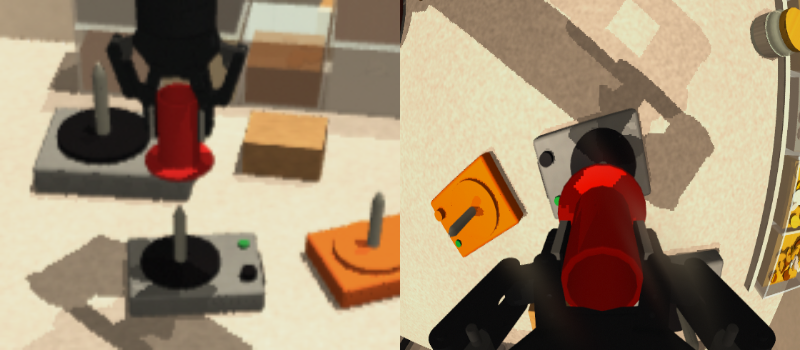

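In the side view the reel hangs above the small winder (crop column 180 for both). I'll check the platter position with a wrist overlay.

Run:
```python
from h import *
d=load('wrist5.png'); im=cv2.imread('pics/wrist5.png'); s=load('side5.png'); si=cv2.imread('pics/side5.png')
c=(.489,-.266)
for r,z in((.045,.038),(.007,.098),(.007,.038)):
    cv2.polylines(im,[np.round(projw(d,circ(c,r,z))*16).astype(np.int32)],True,(255,255,0),1,cv2.LINE_AA,4)
    cv2.polylines(si,[np.round(proj(s,circ(c,r,z))*16).astype(np.int32)],True,(255,255,0),1,cv2.LINE_AA,4)
p=(.4896,-.2633)
for r,z in((.036,.1688),(.036,.1748)):
    cv2.polylines(im,[np.round(projw(d,circ(p,r,z))*16).astype(np.int32)],True,(0,255,0),1,cv2.LINE_AA,4)
    cv2.polylines(si,[np.round(proj(s,circ(p,r,z))*16).astype(np.int32)],True,(0,255,0),1,cv2.LINE_AA,4)
cv2.imwrite('pics/ov5.png',np.hstack([cv2.resize(im[120:280,180:340],(400,400)),cv2.resize(si[100:210,220:330],(400,400))]))
```

```text
(no output)
```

View pics/ov5.png

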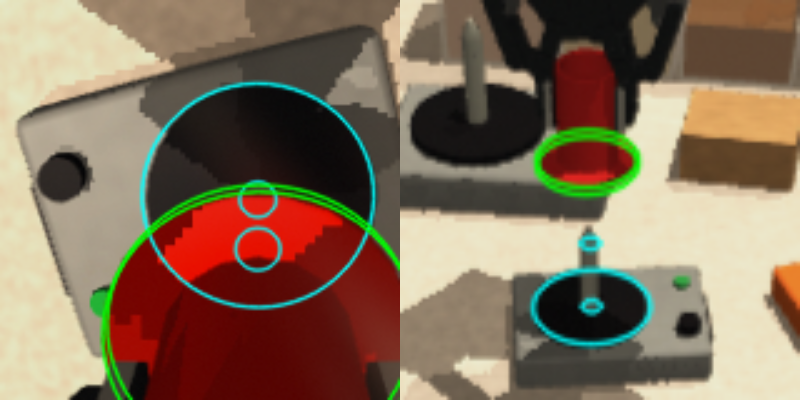

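The overlays match in both views, to within about 2 mm. Lowering in stages while watching the force.

>>> step_arm(increments="-0.02 0.1 0 0 0 0;0 0 0.5 0 0 0;0 0 0.5 0 0 0;0 0 0.5 0 0 0;0 0 0.4 0 0 0;0 0 0.3 0 0 0;0 0 0.3 0 0 0;0 0 0.3 0 0 0;0 0 0 0 0 0;0 0 0 0 0 0")

```text
t: 9.93
tool_pos: [0.4887, -0.2666, 0.1283]
tool_rot: [-3.141, 0.024, 0.001]
contact_force: [-0.1, 0.0, -0.8]
opening: 0.0425
```

>>> step_arm(increments="0 0 0.3 0 0 0;0 0 0.3 0 0 0;0 0 0.3 0 0 0;0 0 0.3 0 0 0;0 0 0.3 0 0 0;0 0 0.3 0 0 0;0 0 0 0 0 0;0 0 0 0 0 0")

```text
t: 10.6
tool_pos: [0.4884, -0.2664, 0.0829]
tool_rot: [-3.141, 0.024, 0.002]
contact_force: [-0.1, 0.3, -0.4]
opening: 0.0425
```

Run:
```python
from h import *
for n in('side','wrist'): snap(n,n+'6.png')
o=ctrl.get_obs(); print(o['t'],o['tool_pos'],o['opening'],o['contact_force'],o['wrist_torque'],o['tool_rot'])
a=cv2.imread('pics/side6.png')[100:220,210:340];b=cv2.imread('pics/wrist6.png')[100:400,150:410]
cv2.imwrite('pics/c6.png',np.hstack([cv2.resize(a,(433,400)),cv2.resize(b,(347,400))]))
```

```text
10.7 [ 0.48907538 -0.26690876  0.08410962] 0.04220878983121849 [-0.28635269  0.14060334 -1.27971489] [-0.00195728 -0.01595248 -0.02292986] [ 3.14117943e+00 -2.36417305e-02  7.73314141e-04]
```

View pics/c6.png

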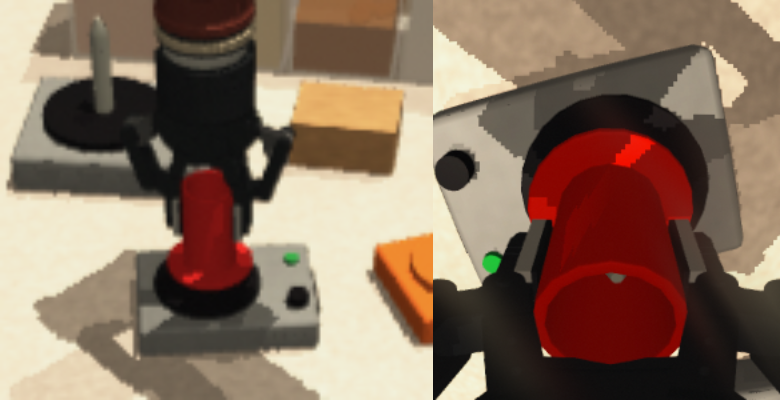

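The spindle is inside the bore (its tip shows at crop (617,277)) with no side force. About 16 mm remain.

>>> step_arm(increments="0 0 0.15 0 0 0;0 0 0.15 0 0 0;0 0 0.15 0 0 0;0 0 0.05 0 0 0;0 0 0.05 0 0 0;0 0 0 0 0 0;0 0 0 0 0 0")

```text
t: 11.28
tool_pos: [0.4888, -0.2667, 0.07]
tool_rot: [-3.141, 0.024, 0.0]
contact_force: [-0.3, -0.1, -0.2]
opening: 0.0424
```

>>> step_arm(increments="0 0 0.04 0 0 0;0 0 0.04 0 0 0;0 0 0 0 0 0;0 0 0 0 0 0")

```text
t: 11.62
tool_pos: [0.4888, -0.2667, 0.068]
tool_rot: [-3.141, 0.024, 0.0]
contact_force: [0.4, 0.1, -1.0]
opening: 0.0424
```

>>> step_arm(increments="0 0 0.04 0 0 0;0 0 0 0 0 0;0 0 0 0 0 0")

```text
t: 11.87
tool_pos: [0.489, -0.2669, 0.0678]
tool_rot: [3.141, -0.024, 0.0]
contact_force: [-2.6, 1.7, 5.4]
opening: 0.0425
```

>>> step_arm(increments="0 0 0.03 0 0 0;0 0 0 0 0 0;0 0 0 0 0 0")

```text
t: 12.12
tool_pos: [0.489, -0.2669, 0.0678]
tool_rot: [3.141, -0.023, -0.0]
contact_force: [-4.8, 3.2, 8.2]
opening: 0.0423
```

Contact at the expected height, 5–8 N upward. Releasing slowly.

>>> step_arm(increments="0 0 0 0 0 0;0 0 0 0 0 0;0 0 0 0 0 0;0 0 0 0 0 0", fingers=0.15)

```text
t: 12.45
tool_pos: [0.4887, -0.2666, 0.0659]
tool_rot: [-3.141, 0.024, 0.0]
contact_force: [-0.1, 0.3, 0.4]
opening: 0.0491
```

>>> step_arm(increments="0 0 0 0 0 0;0 0 0 0 0 0;0 0 0 0 0 0;0 0 0 0 0 0;0 0 0 0 0 0;0 0 0 0 0 0", fingers=0.9)

```text
t: 12.95
tool_pos: [0.4888, -0.2667, 0.0663]
tool_rot: [-3.141, 0.024, 0.0]
contact_force: [-0.2, -1.1, -0.0]
opening: 0.0809
```

Run:
```python
from h import *
for n in('side','wrist'): snap(n,n+'7.png')
o=ctrl.get_obs(); print(o['t'],o['tool_pos'],o['opening'],o['contact_force'])
a=cv2.imread('pics/side7.png')[100:220,210:340];b=cv2.imread('pics/wrist7.png')[100:400,150:410]
cv2.imwrite('pics/c7.png',np.hstack([cv2.resize(a,(433,400)),cv2.resize(b,(347,400))]))
```

```text
13.05 [ 0.48885652 -0.26676837  0.06634835] 0.08134047169289951 [-0.58034709 -0.33533466 -1.12492677]
```

View pics/c7.png

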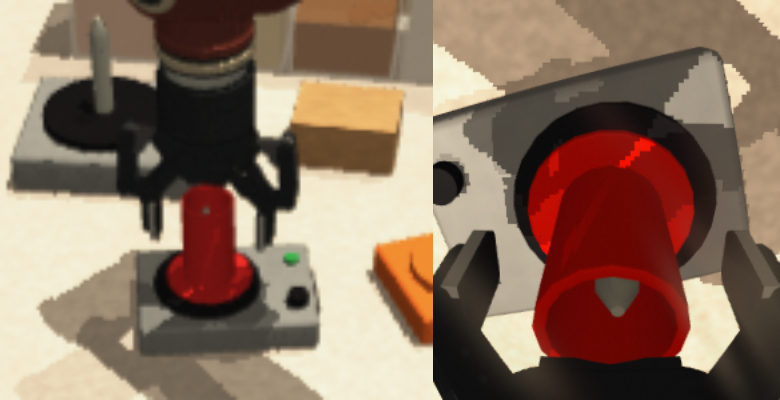

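The reel stands centred on the platter, with clear gaps to both open fingers. I'll retreat straight up, then back away.

>>> step_arm(increments="0 0 -0.3 0 0 0;0 0 -0.5 0 0 0;0 0 -0.6 0 0 0;0 0 -0.6 0 0 0;0 0 -0.6 0 0 0;0 0 -0.6 0 0 0;0 0 -0.6 0 0 0;0 0 -0.6 0 0 0;0 0 -0.6 0 0 0;0 0 -0.4 0 0 0;0 0 0 0 0 0;0 0 0 0 0 0")

```text
t: 14.05
tool_pos: [0.4892, -0.267, 0.2025]
tool_rot: [3.14, -0.024, 0.003]
contact_force: [-0.2, 0.3, -0.2]
opening: 0.0811
```

Run:
```python
from h import *
for n in('side','wrist','top'): snap(n,n+'8.png')
o=ctrl.get_obs(); print(o['t'],o['tool_pos'],o['opening'],o['contact_force'])
S=load('side8.png')
si=cv2.imread('pics/side8.png'); w=cv2.imread('pics/wrist8.png');W=load('wrist8.png')
for r,z in((.036,.038),(.022,.118)):
    cv2.polylines(si,[np.round(proj(S,circ((.489,-.2665),r,z))*16).astype(np.int32)],True,(255,255,0),1,cv2.LINE_AA,4)
    cv2.polylines(w,[np.round(projw(W,circ((.489,-.2665),r,z))*16).astype(np.int32)],True,(255,255,0),1,cv2.LINE_AA,4)
t=cv2.imread('pics/top8.png')
cv2.imwrite('pics/c8.png',np.vstack([np.hstack([cv2.resize(si[100:220,210:340],(390,360)),cv2.resize(w,(400,360))]),np.hstack([cv2.resize(t[130:240,100:300],(395,217)),cv2.resize(cv2.imread('pics/side8.png')[200:400,130:350],(395,217))])]))
for nm,hue,b in (('blue',110,((144,204,30,34),)),('green',65,0)):
    for a in('0','8'):
        out=[]
        for v,(y0,y1,x0,x1) in(('top',(140,225,130,260)),('side',(235,370,155,265))):
            d=load(v+a+'.png');hsv=cv2.cvtColor(d['pixels'],cv2.COLOR_RGB2HSV).astype(int)
            m=((np.abs(hsv[...,0]-hue)<12)&(hsv[...,1]>120))[y0:y1,x0:x1]; q=np.argwhere(m); out+=[q.mean(0).round(1),len(q)]
        print(nm,a,out)
```

```text
14.2 [ 0.48823527 -0.26630804  0.20002346] 0.08149432593292992 [-0.47843519 -0.47155118 -0.4739394 ]
blue 0 [array([65.9, 27.4]), 459, array([113.1,  66.4]), 1152]
blue 8 [array([65.9, 27.4]), 459, array([113.1,  66.4]), 1154]
green 0 [array([ 62.7, 106.3]), 393, array([28. , 88.5]), 815]
green 8 [array([ 62.7, 106.2]), 393, array([27.9, 88.4]), 818]
```

View pics/c8.png

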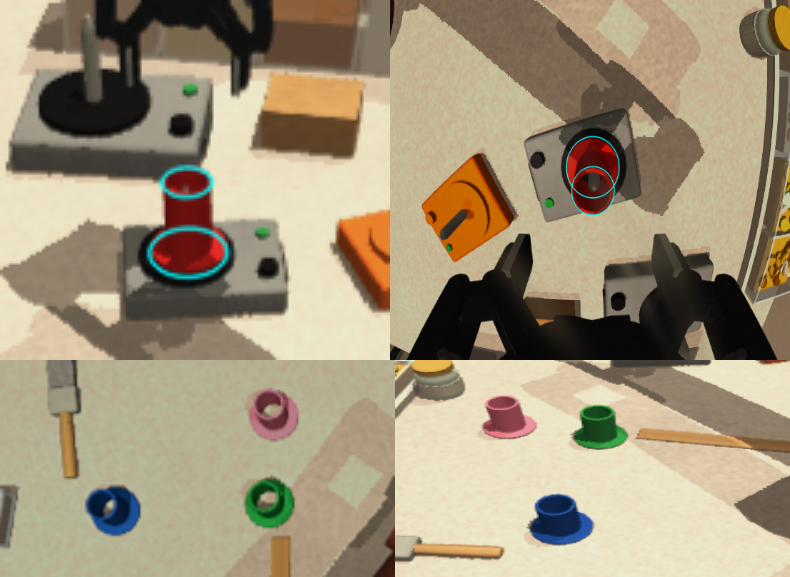

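The seated model matches the reel in the side view, the arm is clear, and blue and green haven't moved. Handing in.

```bash
python3 -c "
from h import *
print(ctrl.finish_job())"
```

```text
the job is handed in; nothing more can be done
None
```

The red reel is on the smaller grey winder, flange down on the platter with the spindle through its bore. I handed the job in at about 14.2 s of the 42 s allowed.

- **What I did:** I gripped the red reel by its barrel, carried it upright and lowered it over the spindle. It touched the platter at the expected height with 5–8 N upward. I then let go slowly and backed the gripper straight up.
- **Red reel:** The seated, upright model drawn at (0.489, -0.2665) matched the reel in the side view. In the wrist view it was off by only a few pixels, probably because the arm was still settling. The camera estimates of the spindle position differed by about 4 mm, well inside the 11 mm of clearance.
- **Blue and green reels:** Their pixel positions shifted by no more than 0.1 px from the first pictures, so they have not moved.
- **Robot:** The gripper was open and about 80 mm clear above the reel, with a force reading under 1 N.

No check failed. The simulator gave no verdict on the job.

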